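# Set the portion stop and push the cheese up to it

## Task

Set up the cheese portioning board: with the fingers push the black sliding stop along its rail until it clicks into the notch marked by the green dot. Then push the cheese block along its lane until its end lies against the stop, with the stop still in the green notch. Only push: do not pinch, lift or carry the stop or the cheese, do not tip the cheese, and leave the other kitchen things where they stand.

Things in the scene. Friction and masses are not known exactly. Their poses are not given: they have to be found in the camera images.
- board: White board fixed to the counter, 160 x 430 x 18 mm. Origin: centre of its underside; y runs along lane and rail, x across, z up. The lane on its top spans x = -37 to +36 mm, between a 12 mm tall lip (-x side) and the steel rail (x = 36 to 56 mm, its top 32 mm above the counter, a 52 mm high post at each end). The rail has three V notches, each with a coloured dot beside it.
- stop (a joint): Stop along the rail, m: 0 to 0.200, growing to board +y; the stop's middle is at board y = value - 0.170. Starts 0 to 0.06. Notches at 0.100, 0.135, 0.170 (which is green varies), each 16 mm wide. Sliding takes about 2 N; within about 5 mm of a notch's middle the push dips, a spring pin drops in and it centres itself when let go; about 8 to 15 N pushes it out, on or back.
- stop_mid (a point): Middle of the stop's black plate, 45 mm above the counter, axes as the board's. The plate stands across the lane: y faces at -6 and +6 mm, x -34 to +30 mm, 22 to 68 mm above the counter. It is fixed to a steel carriage on the rail (24 x 36 x 22 mm, x 34 to 58 mm, top 66 mm above the counter) with an orange pointer towards the dots. It cannot leave the rail.
- dot_green: Green dot, 16 mm across, 3 mm thick, fixed on the board's top at board x = 70 mm, beside the notch to be used. Origin: centre of its underside; axes as the board's. The stop is in this notch when its middle has the same y along the board as the dot.
- dot_red: Red dot, same size, beside a notch not to be used.
- dot_blue: Blue dot, same size, beside a notch not to be used.
- cheese: Yellow-orange rigid cheese block, 60 (x) x 110 (y) x 45 (z) mm, about 0.3 kg, loose in the lane on the +y side of the stop, its y axis nearly along the board's. Origin: centre of its underside, 18 mm above the counter. Sliding it takes 1 to 4 N. Pushed by its +y end towards board -y, its -y end meets the stop's +y face.
- bottle_pink: Bystander: pink squeeze bottle, 60 mm across, 188 mm tall, beyond the board. Origin: centre of its underside.
- bottle_blue: Bystander: blue squeeze bottle, 60 mm across, 188 mm tall, beyond the board. Origin: centre of its underside.
- ramekin: Bystander: white bowl, 72 mm across, 40 mm tall, on the robot's side of the board. Origin: centre of its underside.
- shaker: Bystander: metal shaker, 48 mm across, 90 mm tall, on the robot's side of the board. Origin: centre of its underside.
- spatula: Bystander: spatula lying flat across the board's +y end, a little off it. Origin: under its middle.
- steel_cup: Bystander: steel cup, 76 mm across, 85 mm tall, off the board's -y end. Origin: centre of its underside.
- jar: Bystander: amber jar with red lid, 80 mm across, 110 mm tall, at the right. Origin: centre of its underside.
Not all that is in view belongs to the job. Of the things that look like the cheese, the largest one is meant.

How it is judged:
By the outcome, as a careful person would: the job done as asked, in the order asked, and still so for the second after the job is handed in, with the robot touching nothing.
It also fails if it takes over 51 s, if anything falls off the work surface, if the arm or the gripper's body presses on something with over 40 N, if the wrist force passes 120 N, or if a joint passes its speed limit or range.

## Robot

A 6-joint arm with a two-finger parallel gripper is mounted at the origin on the work surface. World frame = base frame: x ahead of the robot, y to its left, z up, the work surface at z = 0. Lengths are in m, angles in degrees, forces in N, time in s.
With the tool pointing down it reaches from about 0.4 to 0.825 m from the base axis. Payload 7 kg.
Tool frame: the origin (TCP) lies on the centre line of the jaws, within the pads' length; the fingertips stand 11 mm ahead of it and the grasp point (between the pads) lies 8 mm behind it; z points along the fingers, y is the direction in which the jaws open and shut (so a half turn about z gives the same grasp; the last joint's range is limited). The gripper opens to 88 mm and grips with 3 to 60 N. Pads are 19 mm wide; open, the fingers measure 130 mm over their backs; the gripper's body (78 mm by 193 mm) begins 47 mm behind the grasp point.
Start: joints at [-60.384, 20.546, 0.682, 0, -70.136, -16.507], TCP at [0.153, -0.657, 0.216] pointing down, gripper open.
Joint ranges: [-176.03, 176.03], [-82.01, 121.73], [-58.28, 71.71], [-173.87, 95.51], [-174.79, -0.11], [-173.66, 173.66]. Speed limits (degrees/s): [136.94, 136.94, 172.46, 180, 180, 180].

## Interface

Orientations are given as [roll, pitch, yaw] about the fixed x, y, z axes, in that order (R = Rz(yaw) Ry(pitch) Rx(roll)).
In Python, from plant import ctrl, cams, order gives the robot as it stands.
- The arm moves only by the tool jog_arm, never from a script. Its argument "motion" is a list of rows, each an object with "offset": the shift along the tool's x, y, z in mm, a list of three; "roll": the turn about the tool's z in rad; "hand": the finger opening in mm, from 0 to 87.6. A call has 1 to 20 rows; each row is the pose to reach, as a shift and turn from the pose commanded when the call began, along the tool's axes at that moment; what a row does not reach only later rows make up. A row lasts 1/12 s, in which the tool goes at most 41.7 mm and 7.16 degrees, less where a joint would pass 70% of its speed; a pose out of reach is approached as far as the arm can. A call with a gripper value outside its range is refused whole. The fingers move at their own pace and stop on an object; the grip force is fixed at half the most. Time passes only in rows, so rows that repeat a pose let the fingers close. It gives the time, the measured TCP pose, the force and the opening at its end, in the units of the state.
- ctrl.get_obs(): the state, without advancing time (a new reading comes with each control period).
- cams.snapshot(name): name is "scene" or "side" or "wrist"; returns a dict with "img" (400x640x3 uint8, red, green, blue), "K" (3x3 intrinsics, pixels), "cam_to_world" (4x4, takes a point from camera to world coordinates); the wrist camera has in their place "T_tool_cam" (4x4, takes a point from camera to tool coordinates, whose origin is the TCP and whose axes are the flange's). Camera axes: x right, y down, z forward; pixel columns grow to the right and rows downward; lengths in m; the calibration is good to about 2 mm. The wrist camera is an equidistant fisheye: a pixel r from the principal point sees the ray r / f radians off the axis. A picture is of the moment at which its call begins: read the wrist's pose just before it. There is no depth.
- order.close_job(): hands the job in, once; it reports no verdict.
The state is a dict: "clock": time; "joint_pos": joint angles; "qvel": joint speeds; "tau": joint torques, N m; "tool_pos": TCP position; "orientation": TCP orientation; "force": force on the tool from outside, world axes, zero at the start; "moment": the same for the moment, N m; "opening": finger opening in m.
Only numpy, scipy, OpenCV 4.12 (cv2) and the standard library are available. Lean on these libraries where they do the work, as an engineer would, in place of code of your own. Each camera call takes 0.05 s, during which the arm holds its last target. There are 200 camera calls.

## Working session

There is one attempt and no reset: what is moved stays moved. The work goes in short steps, Python scripts to look and compute and a tool call to move; the robot and the scene stay as the last step left them, time stands still between calls to the robot, and variables do not carry over. Pictures are saved under pics/ and viewed, about 8 in all and at most 12, crops included, and the job is handed in when it is done.

Besides the shell and the picture viewer there is one more tool, called after "Emit:" in YAML: its name, and indented under it one key for each argument. jog_arm: Moves the arm, as the interface text tells. Its arguments: {"type":"object","properties":{"motion":{"type":"array"}},"required":["motion"]}

```bash
mkdir -p pics; cat > h.py <<'E'
import numpy as np, cv2
from plant import ctrl, cams, order
def snap(n,f):
    s=cams.snapshot(n); cv2.imwrite('pics/'+f,s['img'][:,:,::-1]); np.savez('pics/'+f+'.npz',**{k:v for k,v in s.items() if k!='img'}); return s
def ray(f,uv,z):
    d=np.load('pics/'+f+'.npz'); K=d['K'];T=d['cam_to_world']
    r=T[:3,:3]@np.linalg.inv(K)@np.array([uv[0],uv[1],1.]); o=T[:3,3]
    return o+r*(z-o[2])/r[2]
E
python3 - <<'E'
from h import *
print(ctrl.get_obs())
for n in('scene','side'):
    s=snap(n,n+'0.png'); print(s['K'],s['cam_to_world'])
E
```

```text
{'clock': 0.0, 'joint_pos': array([-6.03837488e+01,  2.05903566e+01,  6.35629213e-01, -2.15493222e-02,
       -7.01350706e+01, -1.65051138e+01]), 'qvel': array([ 0.01591604,  0.0032273 , -0.07276739, -0.02614667, -0.06044071,
       -0.00151469]), 'tau': array([ 8.14086507e-04, -5.82710409e+01,  2.93052667e+01,  6.99704647e+00,
        6.83742706e-03, -1.62142242e-04]), 'tool_pos': array([ 0.15297197, -0.65693444,  0.21504447]), 'orientation': array([ 1.79908146e+02, -6.09115065e-03, -1.66896196e+02]), 'force': array([-0.07679981, -0.60147954,  0.50826849]), 'moment': array([ 0.02096483, -0.00325352,  0.02663189]), 'opening': 0.08756220802843802}
[[473.16414651   0.         321.76087897]
 [  0.         473.16414651 203.15906253]
 [  0.           0.           1.        ]] [[-0.39197897  0.78585144 -0.47831998  1.10303092]
 [ 0.91996809  0.3329384  -0.20690756  0.20584733]
 [-0.00334752 -0.52114253 -0.8534631   0.99107749]
 [ 0.          0.          0.          1.        ]]
[[364.29622848   0.         316.15658934]
 [  0.         364.29622848 196.95016296]
 [  0.           0.           1.        ]] [[-0.93479528 -0.27509885  0.22467401  0.35664481]
 [-0.35477527  0.69272929 -0.62790178  0.53400755]
 [ 0.01709679 -0.6666684  -0.74515834  0.7286821 ]
 [ 0.          0.          0.          1.        ]]
```

View pics/scene0.png

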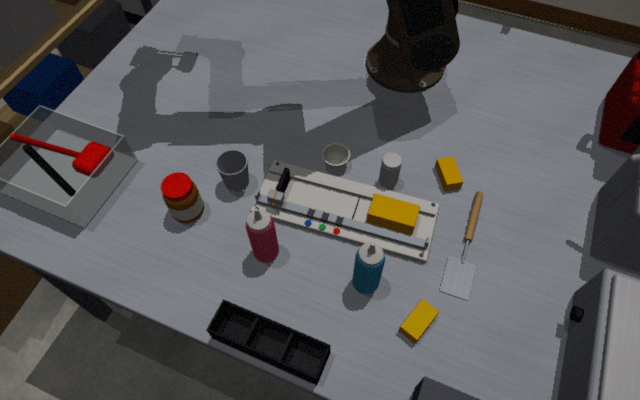

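View pics/side0.png

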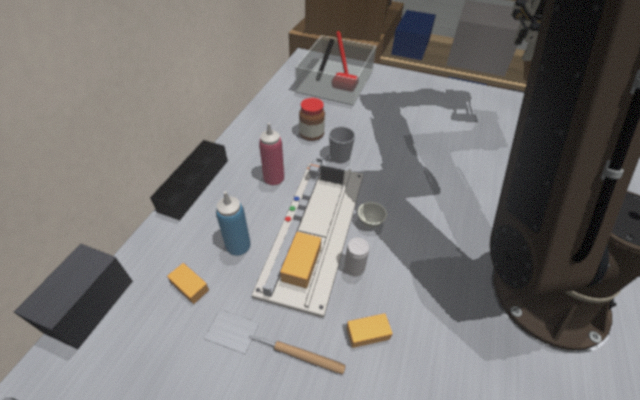

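The scene picture shows the board with its −y end (stop) at about (280,185) and its +y end at about (430,230). The dots are blue (307,223), green (322,227) and red (337,231), so green is the middle notch. The cheese is at (393,213).

```bash
python3 - <<'E'
import cv2
a=cv2.imread('pics/scene0.png')[150:265,240:450]
cv2.imwrite('pics/c1.png',cv2.resize(a,None,fx=3.8,fy=3.8,interpolation=cv2.INTER_CUBIC))
E
```

```text
(no output)
```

View pics/c1.png

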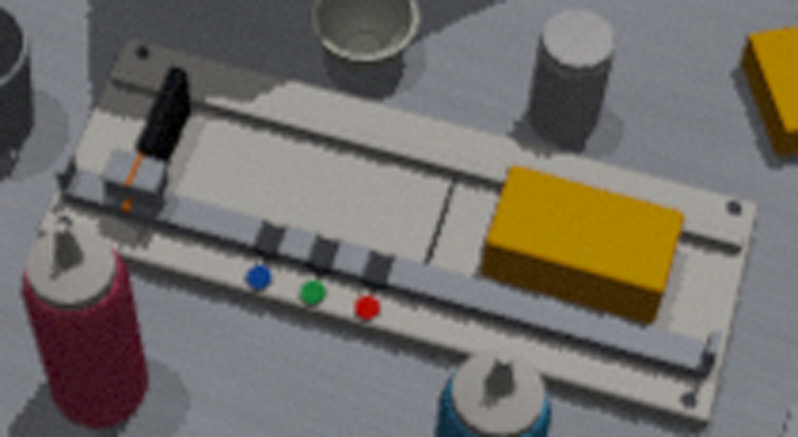

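```bash
cat >> h.py <<'E'
def R2(t): return np.array([[np.cos(t),-np.sin(t)],[np.sin(t),np.cos(t)]])
E
python3 - <<'E'
from h import *
from scipy.optimize import least_squares
P=lambda u,v,z: ray('scene0.png',(240+u/3.8-.37,150+v/3.8-.37),z)[:2]
obs=[P(128,38,.018),P(757,203,.018),P(708,416,.018),P(259,278,.021),P(313,293,.021),P(367,308,.021)]
mod=np.array([[-.08,-.215],[-.08,.215],[.08,.215],[.07,-.07],[.07,-.035],[.07,0]])
f=lambda p:(mod@R2(p[2]).T+p[:2]-obs).ravel()
r=least_squares(f,[.6,-.2,.0]);p=r.x
print(p[:2],np.degrees(p[2]),f(p).reshape(-1,2)*1e3)
B=lambda q:(np.array(q)-p[:2])@R2(p[2])
for n,q in dict(ch1=(512,167,.063),ch2=(684,212,.063),ch3=(658,290,.063),ch4=(487,247,.063),stfar=(178,70,.068),stn=(160,155,.068),car1=(108,150,.066),car2=(168,163,.066),postA=(66,165,.052),shk=(577,40,.09),ram=(366,15,.04),pinktop=(68,250,.188),bluetop=(500,380,.188)).items():
    print(n,P(*q),B(P(*q)))
np.save('board.npy',p)
E
```

```text
[0.54526922 0.02406756] 5.468241404409771 [[ 0.01950291 -2.51973473]
 [-2.28413074  1.09008748]
 [ 2.59280325  2.65247923]
 [-0.0824113  -0.58878024]
 [-0.09825497 -0.52428592]
 [-0.14750916 -0.10976581]]
ch1 [0.51113801 0.08328035] [-0.02833326  0.06219582]
ch2 [0.5010554  0.18956281] [-0.0282419   0.16895542]
ch3 [0.55847058 0.19118418] [0.0290665  0.16509809]
ch4 [0.57023775 0.08871996] [0.03101589 0.06197884]
stfar [ 0.52802949 -0.13437769] [-0.03226016 -0.15608135]
stn [ 0.59007067 -0.11721997] [ 0.03113371 -0.14491386]
car1 [ 0.59811704 -0.14892475] [ 0.03612219 -0.17724113]
car2 [ 0.59231146 -0.11089367] [ 0.03396716 -0.13882989]
postA [ 0.61060146 -0.17333995] [ 0.04622318 -0.20273491]
shk [0.42437835 0.09231538] [-0.11383711  0.07945741]
ram [ 0.42162226 -0.04915577] [-0.130062   -0.06110729]
pinktop [ 0.72791811 -0.09366833] [ 0.17059817 -0.13460543]
bluetop [0.71071664 0.13657181] [0.17541548 0.09622611]
```

```bash
cat >> h.py <<'E'
from scipy.spatial.transform import Rotation as Ro
def go(bx,by,z):
    o=ctrl.get_obs(); p=np.load('board.npy'); R=Ro.from_euler('xyz',o['orientation'],degrees=True).as_matrix()
    w=np.r_[R2(p[2])@[bx,by]+p[:2],z]
    b=(o['tool_pos'][:2]-p[:2])@R2(p[2])
    yaw=o['orientation'][2]-(np.degrees(p[2])-90)
    print('clock',o['clock'],'board xy',b.round(4),'z',o['tool_pos'][2].round(4),'offset mm',(R.T@(w-o['tool_pos'])*1e3).round(1),'roll',np.radians(yaw).round(4),'F board',(o['force'][:2]@R2(p[2])).round(1),o['force'][2].round(1),'op',o['opening'])
E
python3 -c "
from h import *
go(.004,-.193,.216)"
```

```text
clock 0.1 board xy [-0.4554 -0.6406] z 0.2151 offset mm [-5.148e+02  3.826e+02 -4.000e-01] roll -1.4376 F board [0.8 1.1] 0.4 op 0.08748449117450707
```

Emit:
jog_arm:
  motion:
    - {"offset":[-515,383,0],"roll":-1.438,"hand":0}
    - {"offset":[-515,383,0],"roll":-1.438,"hand":0}
    - {"offset":[-515,383,0],"roll":-1.438,"hand":0}
    - {"offset":[-515,383,0],"roll":-1.438,"hand":0}
    - {"offset":[-515,383,0],"roll":-1.438,"hand":0}
    - {"offset":[-515,383,0],"roll":-1.438,"hand":0}
    - {"offset":[-515,383,0],"roll":-1.438,"hand":0}
    - {"offset":[-515,383,0],"roll":-1.438,"hand":0}
    - {"offset":[-515,383,0],"roll":-1.438,"hand":0}
    - {"offset":[-515,383,0],"roll":-1.438,"hand":0}
    - {"offset":[-515,383,0],"roll":-1.438,"hand":0}
    - {"offset":[-515,383,0],"roll":-1.438,"hand":0}
    - {"offset":[-515,383,0],"roll":-1.438,"hand":0}
    - {"offset":[-515,383,0],"roll":-1.438,"hand":0}
    - {"offset":[-515,383,0],"roll":-1.438,"hand":0}
    - {"offset":[-515,383,0],"roll":-1.438,"hand":0}
    - {"offset":[-515,383,0],"roll":-1.438,"hand":0}
    - {"offset":[-515,383,0],"roll":-1.438,"hand":0}
    - {"offset":[-515,383,0],"roll":-1.438,"hand":0}

```text
clock: 1.68
tool_pos: [0.5672, -0.1678, 0.2155]
orientation: [179.9, 0.0, -84.5]
force: [-0.4, 0.5, 0.6]
opening: 0.0004
```

```bash
python3 -c "
from h import *
o=ctrl.get_obs();s=snap('wrist','w1.png');print(s['K'],s['T_tool_cam'],o['tool_pos'],o['orientation'])
go(.004,-.193,.049)"
```

```text
[[309.70691629   0.         317.28544662]
 [  0.         309.70691629 191.59468913]
 [  0.           0.           1.        ]] [[-3.84638831e-04 -9.58610100e-01 -2.84721844e-01  7.74611477e-02]
 [ 9.99999787e-01 -5.19056201e-04  3.96645957e-04  1.01074254e-03]
 [-5.28015459e-04 -2.84721631e-01  9.58610095e-01 -1.69620019e-01]
 [ 0.00000000e+00  0.00000000e+00  0.00000000e+00  1.00000000e+00]] [ 0.56718184 -0.16775914  0.21553567] [ 1.79937527e+02  8.47688642e-03 -8.44958386e+01]
clock 1.7333 board xy [ 0.0034 -0.1934] z 0.2157 offset mm [ -0.4  -0.7 166.7] roll -0.0001 F board [-0.9  0.1] -0.2 op 0.0006305938178323453
```

View pics/w1.png

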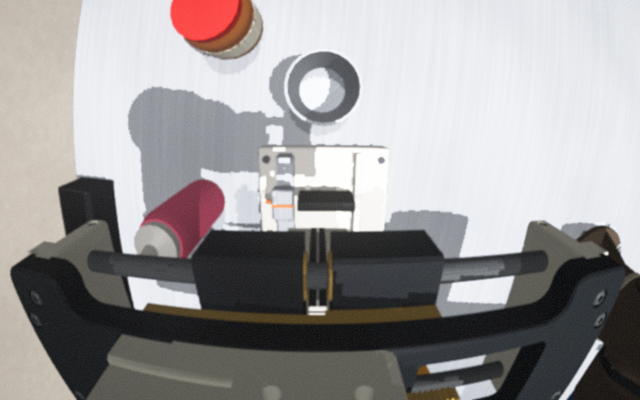

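The wrist picture shows the plate at x 299–354, rows 191–209, the carriage at (283,205), and the board's −y edge at row 147.

```bash
cat >> h.py <<'E'
def wr(f,uv,z,pos,ori):
    d=np.load('pics/'+f+'.npz');K=d['K'];T=d['T_tool_cam'];R=Ro.from_euler('xyz',ori,degrees=True).as_matrix()
    a=(np.array(uv)-K[:2,2])/K[0,0];th=np.linalg.norm(a)
    r=R@T[:3,:3]@np.r_[a/th*np.sin(th),np.cos(th)];o=R@T[:3,3]+pos
    w=(o+r*(z-o[2])/r[2])[:2];p=np.load('board.npy');return (w-p[:2])@R2(p[2])
E
python3 -c "
from h import *
po=[.56718,-.16776,.21554];ori=[179.94,.008,-84.496]
for u,z in (((299,192),.068),((352,192),.068),((300,210),.022),((352,208),.022),((326,200),.068),((387,147),.018),((260,148),.018),((280,206),.066)): print(u,z,wr('w1.png',u,z,po,ori).round(4))
a=cv2.imread('pics/w1.png')[130:230,230:400];cv2.imwrite('pics/c2.png',cv2.resize(a,None,fx=4.5,fy=4.5,interpolation=cv2.INTER_CUBIC))"
```

```text
(299, 192) 0.068 [ 0.0218 -0.1758]
(352, 192) 0.068 [-0.035  -0.1758]
(300, 210) 0.022 [ 0.0237 -0.1387]
(352, 208) 0.022 [-0.0412 -0.1412]
(326, 200) 0.068 [-0.0072 -0.1668]
(387, 147) 0.018 [-0.0825 -0.2179]
(260, 148) 0.018 [ 0.0713 -0.2164]
(280, 206) 0.066 [ 0.0431 -0.1592]
```

View pics/c2.png

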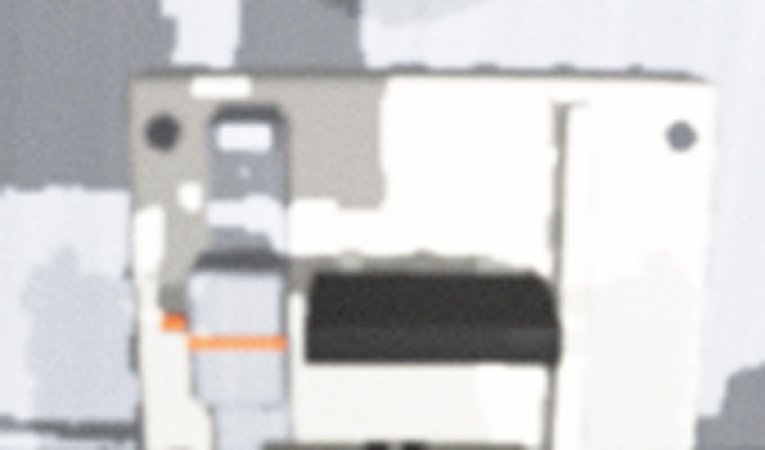

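The plate's −y face is at about −0.166 m, so the stop's middle is near −0.160 m. I'll descend behind it.

Emit:
jog_arm:
  motion:
    - {"offset":[0,0,30],"roll":0,"hand":0}
    - {"offset":[0,0,60],"roll":0,"hand":0}
    - {"offset":[0,0,90],"roll":0,"hand":0}
    - {"offset":[0,0,115],"roll":0,"hand":0}
    - {"offset":[0,0,135],"roll":0,"hand":0}
    - {"offset":[0,0,150],"roll":0,"hand":0}
    - {"offset":[0,0,160],"roll":0,"hand":0}
    - {"offset":[0,0,166],"roll":0,"hand":0}
    - {"offset":[0,0,166],"roll":0,"hand":0}

```text
clock: 2.48
tool_pos: [0.5669, -0.1682, 0.0492]
orientation: [179.9, 0.0, -84.6]
force: [-0.3, 0.3, 0.4]
opening: 0.0003
```

Emit:
jog_arm:
  motion:
    - {"offset":[-8,0,0],"roll":0,"hand":0}
    - {"offset":[-14,0,0],"roll":0,"hand":0}
    - {"offset":[-18,0,0],"roll":0,"hand":0}
    - {"offset":[-22,0,0],"roll":0,"hand":0}
    - {"offset":[-28,0,0],"roll":0,"hand":0}
    - {"offset":[-34,0,0],"roll":0,"hand":0}
    - {"offset":[-40,0,0],"roll":0,"hand":0}
    - {"offset":[-46,0,0],"roll":0,"hand":0}
    - {"offset":[-52,0,0],"roll":0,"hand":0}
    - {"offset":[-58,0,0],"roll":0,"hand":0}
    - {"offset":[-64,0,0],"roll":0,"hand":0}
    - {"offset":[-70,0,0],"roll":0,"hand":0}
    - {"offset":[-76,0,0],"roll":0,"hand":0}
    - {"offset":[-82,0,0],"roll":0,"hand":0}
    - {"offset":[-88,0,0],"roll":0,"hand":0}
    - {"offset":[-93,0,0],"roll":0,"hand":0}

```text
clock: 3.82
tool_pos: [0.56, -0.0753, 0.0511]
orientation: [-179.9, -0.1, -84.4]
force: [3.4, -8.2, -1.6]
opening: 0.0001
```

```bash
python3 -c "
from h import *
go(.004,-.0525,.049)"
```

```text
clock 3.8167 board xy [ 0.0052 -0.1003] z 0.0511 offset mm [-47.8   1.1   2.1] roll 0.0015 F board [ 2.6 -8.5] -1.6 op 6.475042238649663e-05
```

Emit:
jog_arm:
  motion:
    - {"offset":[-3,0,0],"roll":0,"hand":0}
    - {"offset":[-6,0,0],"roll":0,"hand":0}

```text
clock: 3.98
tool_pos: [0.559, -0.0685, 0.0509]
orientation: [-179.9, -0.0, -84.5]
force: [1.3, 0.0, -1.2]
opening: 0.0002
```

Emit:
jog_arm:
  motion:
    - {"offset":[-3,0,0],"roll":0,"hand":0}
    - {"offset":[-6,0,0],"roll":0,"hand":0}

```text
clock: 4.15
tool_pos: [0.5579, -0.0631, 0.0506]
orientation: [-180.0, -0.0, -84.5]
force: [1.6, -12.2, 0.3]
opening: 0.0005
```

Emit:
jog_arm:
  motion:
    - {"offset":[-3,0,0],"roll":0,"hand":0}
    - {"offset":[-6,0,0],"roll":0,"hand":0}

```text
clock: 4.32
tool_pos: [0.5575, -0.0585, 0.0506]
orientation: [-180.0, -0.1, -84.5]
force: [2.6, -14.5, -0.6]
opening: 0.0009
```

```bash
python3 -c "
from h import *
go(.004,-.0525,.049)
s=snap('scene','s2.png');a=s['img'][150:265,240:450,::-1];cv2.imwrite('pics/c3.png',cv2.resize(a,None,fx=3.8,fy=3.8,interpolation=cv2.INTER_CUBIC))"
```

```text
clock 4.3167 board xy [ 0.0043 -0.0833] z 0.0506 offset mm [-30.8   0.2   1.5] roll 0.0014 F board [  1.2 -14.7] -0.6 op 0.0009098674029735779
```

View pics/c3.png

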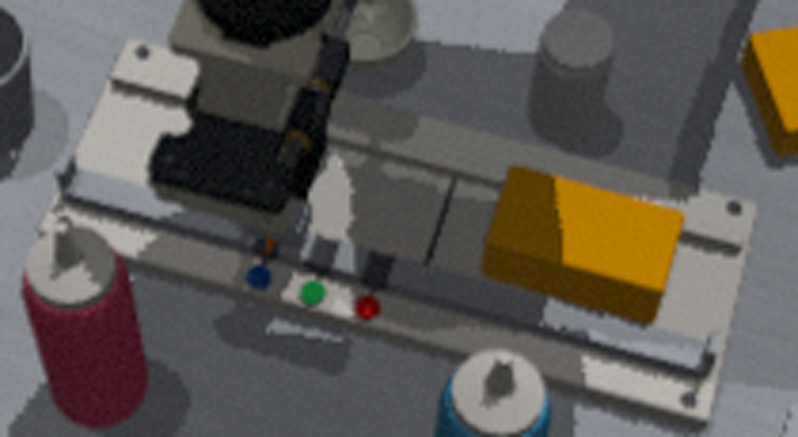

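The orange pointer at (267,245) is right by the blue notch, and the force is the push out of it. I'll continue.

Emit:
jog_arm:
  motion:
    - {"offset":[-3,0,0],"roll":0,"hand":0}
    - {"offset":[-6,0,0],"roll":0,"hand":0}

```text
clock: 4.53
tool_pos: [0.5569, -0.0518, 0.0505]
orientation: [-180.0, -0.1, -84.5]
force: [2.3, -5.9, 1.4]
opening: 0.0
```

Emit:
jog_arm:
  motion:
    - {"offset":[-3,0,0],"roll":0,"hand":0}
    - {"offset":[-6,0,0],"roll":0,"hand":0}

```text
clock: 4.7
tool_pos: [0.5563, -0.0456, 0.0505]
orientation: [-180.0, -0.1, -84.5]
force: [1.0, -6.2, 1.1]
opening: 0.0001
```

```bash
python3 -c "
from h import *
go(.004,-.0525,.049)"
```

```text
clock 4.7 board xy [ 0.0044 -0.0704] z 0.0505 offset mm [-17.9   0.4   1.5] roll 0.0008 F board [ 0.4 -6.3] 1.1 op 0.0001493730144118193
```

Emit:
jog_arm:
  motion:
    - {"offset":[-3,0,0],"roll":0,"hand":0}
    - {"offset":[-6,0,0],"roll":0,"hand":0}
    - {"offset":[-9,0,0],"roll":0,"hand":0}

```text
clock: 4.95
tool_pos: [0.5555, -0.0364, 0.0505]
orientation: [-180.0, -0.0, -84.5]
force: [0.6, -2.7, 0.7]
opening: 0.0006
```

Emit:
jog_arm:
  motion:
    - {"offset":[-2,0,0],"roll":0,"hand":0}

```text
clock: 5.03
tool_pos: [0.555, -0.0338, 0.0502]
orientation: [-180.0, 0.0, -84.5]
force: [-0.0, 0.8, -0.3]
opening: 0.0006
```

Emit:
jog_arm:
  motion:
    - {"offset":[-2,0,0],"roll":0,"hand":0}

```text
clock: 5.12
tool_pos: [0.5546, -0.0317, 0.05]
orientation: [-180.0, 0.0, -84.5]
force: [0.0, 1.2, 1.1]
opening: 0.0004
```

```bash
python3 -c "
from h import *
go(.004,-.0525,.049)"
```

```text
clock 5.1167 board xy [ 0.0039 -0.0564] z 0.05 offset mm [-3.9 -0.1  1. ] roll 0.0006 F board [0.1 1.2] 1.1 op 0.0004295837213226224
```

The push force dipped to zero, so the pin dropped in. I'll back off, lift, travel past the cheese, and check from there.

Emit:
jog_arm:
  motion:
    - {"offset":[6,0,0],"roll":0,"hand":0}
    - {"offset":[15,0,0],"roll":0,"hand":0}
    - {"offset":[15,0,-35],"roll":0,"hand":0}
    - {"offset":[15,0,-75],"roll":0,"hand":0}
    - {"offset":[10,0,-110],"roll":0,"hand":0}
    - {"offset":[-20,0,-120],"roll":0,"hand":0}
    - {"offset":[-60,0,-120],"roll":0,"hand":0}
    - {"offset":[-100,0,-120],"roll":0,"hand":0}
    - {"offset":[-140,0,-120],"roll":0,"hand":0}
    - {"offset":[-180,0,-120],"roll":0,"hand":0}
    - {"offset":[-220,0,-120],"roll":0,"hand":0}
    - {"offset":[-250,0,-120],"roll":0,"hand":0}
    - {"offset":[-262,0,-120],"roll":0,"hand":0}
    - {"offset":[-262,0,-120],"roll":0,"hand":0}

```text
clock: 6.28
tool_pos: [0.5296, 0.2305, 0.1696]
orientation: [180.0, -0.0, -84.3]
force: [-0.1, -0.9, 0.9]
opening: 0.0003
```

```bash
python3 -c "
from h import *
go(.0,.202,.049)
s=snap('wrist','w4.png');o=ctrl.get_obs();print(o['tool_pos'],o['orientation'])
a=s['img'][:260,150:490,::-1];cv2.imwrite('pics/c4.png',cv2.resize(a,None,fx=2.3,fy=2.3,interpolation=cv2.INTER_CUBIC))"
```

```text
clock 6.2833 board xy [0.0041 0.207 ] z 0.1696 offset mm [  5.    4.1 120.6] roll 0.0032 F board [-0.2 -0.9] 0.9 op 0.0002721065182551104
[0.52950669 0.22904539 0.16955187] [ 1.79959931e+02 -1.96690741e-02 -8.44001025e+01]
```

View pics/c4.png

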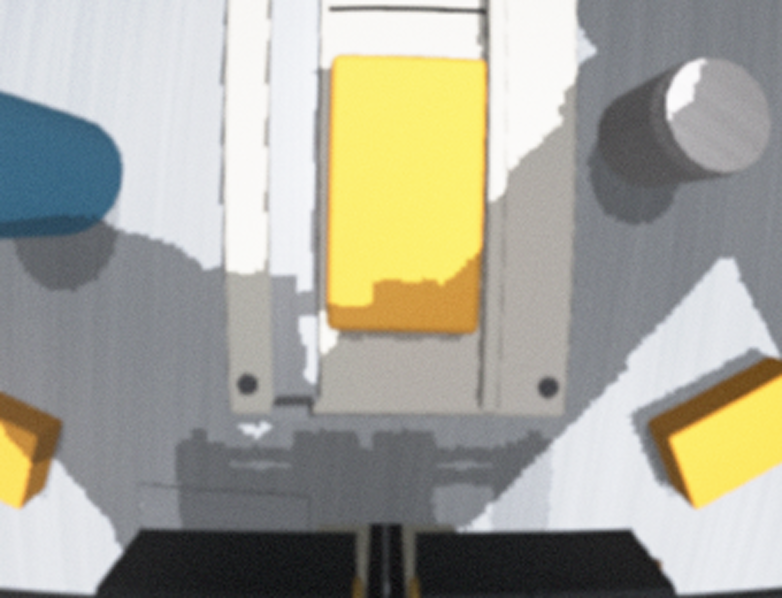

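The close view shows the cheese top at crop (330–485, 55–330), nearly square to the lane, with the board's end at row 412.

```bash
python3 -c "
from h import *
po=[0.52950669,0.22904539,0.16955187];ori=[179.96,-.02,-84.4]
for u,z in (((328,326),.063),((476,330),.063),((333,56),.063),((487,60),.063),((231,412),.018),((563,414),.018)): print(u,z,wr('w4.png',(150+u[0]/2.3,u[1]/2.3),z,po,ori).round(4))
s=snap('scene','s5.png');a=s['img'][150:265,240:450,::-1];cv2.imwrite('pics/c5.png',cv2.resize(a,None,fx=3.8,fy=3.8,interpolation=cv2.INTER_CUBIC))"
```

```text
(328, 326) 0.063 [0.0249 0.1635]
(476, 330) 0.063 [-0.033   0.1648]
(333, 56) 0.063 [0.0227 0.0569]
(487, 60) 0.063 [-0.0363  0.0577]
(231, 412) 0.018 [0.0752 0.2094]
(563, 414) 0.018 [-0.0822  0.2101]
```

View pics/c5.png

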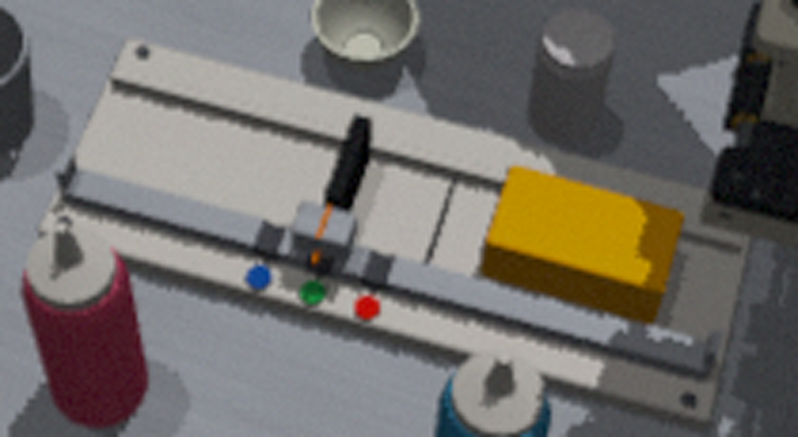

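The pointer lines up with the green dot at (313,260–293), so the stop is in the green notch. Next I'll descend and push the cheese.

Emit:
jog_arm:
  motion:
    - {"offset":[0,4,35],"roll":0,"hand":0}
    - {"offset":[0,4,70],"roll":0,"hand":0}
    - {"offset":[0,4,95],"roll":0,"hand":0}
    - {"offset":[0,4,110],"roll":0,"hand":0}
    - {"offset":[0,4,120],"roll":0,"hand":0}
    - {"offset":[0,4,120],"roll":0,"hand":0}

```text
clock: 6.88
tool_pos: [0.5249, 0.2259, 0.048]
orientation: [179.8, -0.1, -84.6]
force: [0.0, 0.1, -0.3]
opening: 0.0004
```

Emit:
jog_arm:
  motion:
    - {"offset":[8,0,0],"roll":0,"hand":0}
    - {"offset":[14,0,0],"roll":0,"hand":0}
    - {"offset":[18,0,0],"roll":0,"hand":0}
    - {"offset":[22,0,0],"roll":0,"hand":0}
    - {"offset":[26,0,0],"roll":0,"hand":0}
    - {"offset":[30,0,0],"roll":0,"hand":0}
    - {"offset":[34,0,0],"roll":0,"hand":0}
    - {"offset":[39,0,0],"roll":0,"hand":0}
    - {"offset":[44,0,0],"roll":0,"hand":0}
    - {"offset":[49,0,0],"roll":0,"hand":0}
    - {"offset":[54,0,0],"roll":0,"hand":0}
    - {"offset":[59,0,0],"roll":0,"hand":0}
    - {"offset":[64,0,0],"roll":0,"hand":0}
    - {"offset":[69,0,0],"roll":0,"hand":0}
    - {"offset":[74,0,0],"roll":0,"hand":0}
    - {"offset":[79,0,0],"roll":0,"hand":0}
    - {"offset":[84,0,0],"roll":0,"hand":0}
    - {"offset":[89,0,0],"roll":0,"hand":0}
    - {"offset":[94,0,0],"roll":0,"hand":0}

```text
clock: 8.47
tool_pos: [0.5352, 0.1347, 0.0504]
orientation: [-179.9, 0.0, -84.5]
force: [0.1, 5.4, 5.1]
opening: 0.0006
```

```bash
python3 -c "
from h import *
go(.0,.0905,.049)
s=snap('scene','s6.png');a=s['img'][150:265,240:450,::-1];cv2.imwrite('pics/c6.png',cv2.resize(a,None,fx=3.8,fy=3.8,interpolation=cv2.INTER_CUBIC))"
```

```text
clock 8.4667 board xy [0.0006 0.1111] z 0.0504 offset mm [20.6  0.6  1.4] roll 0.0008 F board [0.7 5.4] 5.1 op 0.000572663908386353
```

View pics/c6.png

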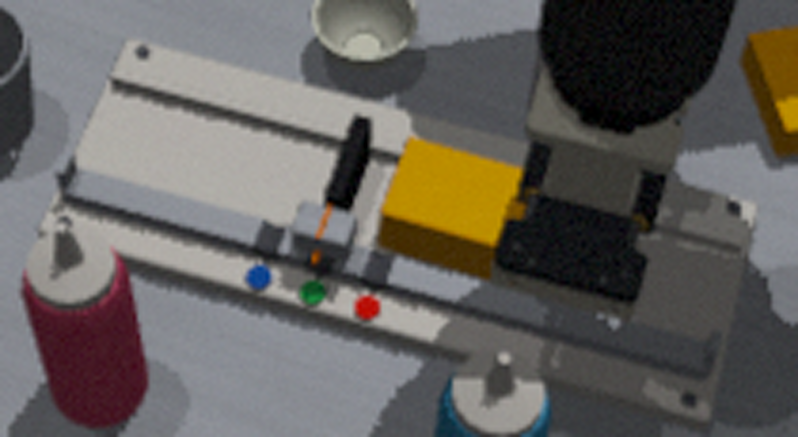

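The cheese is straight, with about 30 px (20 mm) left to the plate, and the stop is still at green.

Emit:
jog_arm:
  motion:
    - {"offset":[3,0,0],"roll":0,"hand":0}
    - {"offset":[6,0,0],"roll":0,"hand":0}
    - {"offset":[9,0,0],"roll":0,"hand":0}
    - {"offset":[12,0,0],"roll":0,"hand":0}
    - {"offset":[14,0,0],"roll":0,"hand":0}

```text
clock: 8.93
tool_pos: [0.5364, 0.1208, 0.0503]
orientation: [-179.9, 0.0, -84.5]
force: [-1.0, 5.5, 5.8]
opening: 0.0001
```

Emit:
jog_arm:
  motion:
    - {"offset":[1,0,0],"roll":0,"hand":0}
    - {"offset":[2,0,0],"roll":0,"hand":0}

```text
clock: 9.1
tool_pos: [0.5366, 0.119, 0.0503]
orientation: [-179.9, 0.0, -84.5]
force: [-1.3, 5.6, 4.9]
opening: 0.0002
```

```bash
python3 -c "
from h import *
go(.0,.0905,.049)
s=snap('scene','s7.png');a=s['img'][165:235,290:390,::-1];cv2.imwrite('pics/c7.png',cv2.resize(a,None,fx=8,fy=8,interpolation=cv2.INTER_CUBIC))"
```

```text
clock 9.1 board xy [0.0004 0.0953] z 0.0503 offset mm [4.8 0.4 1.3] roll 0.0008 F board [-0.7  5.7] 4.9 op 0.00015048024462088223
```

View pics/c7.png

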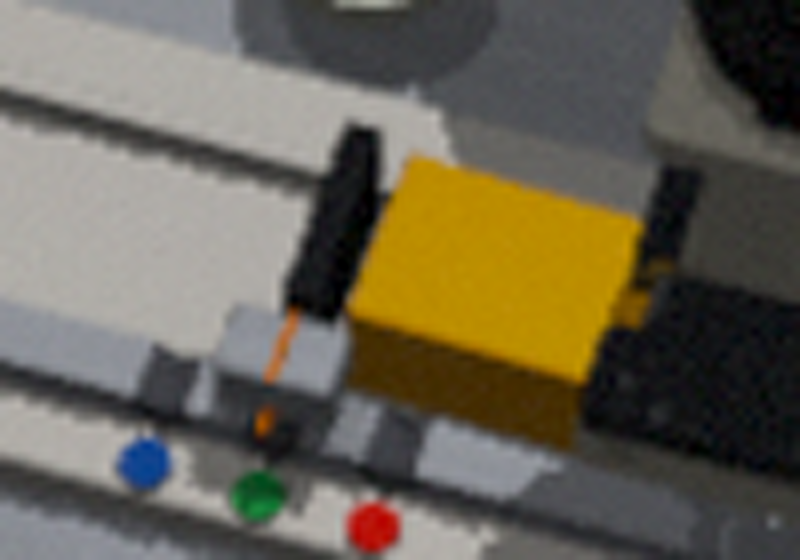

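A gap of roughly 12 px (about 4 mm) remains, and the pointer is still over green. I'll use small steps and watch the force.

Emit:
jog_arm:
  motion:
    - {"offset":[1,0,0],"roll":0,"hand":0}
    - {"offset":[2,0,0],"roll":0,"hand":0}

```text
clock: 9.32
tool_pos: [0.5368, 0.1171, 0.0503]
orientation: [-179.9, 0.0, -84.5]
force: [-0.7, 5.4, 5.5]
opening: 0.0006
```

Emit:
jog_arm:
  motion:
    - {"offset":[1,0,0],"roll":0,"hand":0}

```text
clock: 9.4
tool_pos: [0.5369, 0.116, 0.0503]
orientation: [-180.0, 0.0, -84.5]
force: [-0.1, 5.6, 5.6]
opening: 0.0008
```

Emit:
jog_arm:
  motion:
    - {"offset":[1,0,0],"roll":0,"hand":0}

```text
clock: 9.48
tool_pos: [0.537, 0.1151, 0.0503]
orientation: [-179.9, 0.0, -84.5]
force: [0.1, 4.7, 5.2]
opening: 0.0007
```

Emit:
jog_arm:
  motion:
    - {"offset":[1,0,0],"roll":0,"hand":0}

```text
clock: 9.57
tool_pos: [0.5371, 0.1141, 0.0503]
orientation: [-179.9, 0.0, -84.5]
force: [-0.6, 5.7, 5.9]
opening: 0.0006
```

```bash
python3 -c "
from h import *
go(.0,.0905,.049)
s=snap('scene','s8.png');a=s['img'][165:235,290:390,::-1];cv2.imwrite('pics/c8.png',cv2.resize(a,None,fx=8,fy=8,interpolation=cv2.INTER_CUBIC))"
```

```text
clock 9.5667 board xy [0.0004 0.0904] z 0.0503 offset mm [-0.1  0.4  1.3] roll 0.0008 F board [-0.1  5.7] 5.9 op 0.0006129222527234923
```

View pics/c8.png

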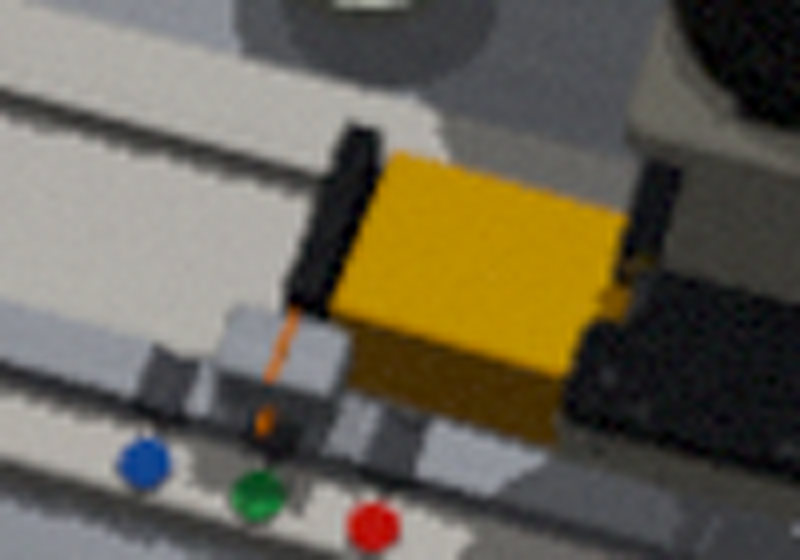

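The cheese is all but touching, and the stop hasn't moved. I'll finish on force.

Emit:
jog_arm:
  motion:
    - {"offset":[0.6,0,0],"roll":0,"hand":0}

```text
clock: 9.7
tool_pos: [0.5371, 0.1135, 0.0503]
orientation: [-179.9, 0.0, -84.5]
force: [-1.4, 5.5, 6.2]
opening: 0.0
```

Emit:
jog_arm:
  motion:
    - {"offset":[0.6,0,0],"roll":0,"hand":0}

```text
clock: 9.78
tool_pos: [0.5372, 0.1129, 0.0503]
orientation: [-179.9, 0.0, -84.5]
force: [-0.5, 5.6, 5.3]
opening: 0.0001
```

Emit:
jog_arm:
  motion:
    - {"offset":[0.6,0,0],"roll":0,"hand":0}

```text
clock: 9.87
tool_pos: [0.5372, 0.1123, 0.0503]
orientation: [-179.9, 0.0, -84.5]
force: [-1.2, 7.9, 6.1]
opening: 0.0004
```

Emit:
jog_arm:
  motion:
    - {"offset":[0.6,0,0],"roll":0,"hand":0}

```text
clock: 9.95
tool_pos: [0.5373, 0.1122, 0.0503]
orientation: [-179.9, 0.1, -84.5]
force: [-1.9, 10.1, 5.7]
opening: 0.0005
```

```bash
python3 -c "
from h import *
go(.0,.0905,.049)
snap('scene','s9.png')
for f in('s5','s6','s7','s8','s9'):
    a=cv2.imread(f'pics/{f}.png').astype(int)[165:235,290:390];b,g,r=a[...,0],a[...,1],a[...,2]
    m=(r-b>60)&(g-b<r*.35)&(r-g>60)&(np.arange(100)<45);m=m&(np.arange(70)[:,None]<56)
    w=(r-g)*m;y,x=np.indices(m.shape);c=(r>120)&(b<60)&(g>80)&(x>30)
    print(f,m.sum(),(w*x).sum()/w.sum(),(w*y).sum()/w.sum(),[int(x[i][c[i]].min()) if c[i].any() else None for i in (24,28,32)])
    print([a[28,36:50,2].tolist()])
"
```

```text
clock 9.95 board xy [0.0005 0.0885] z 0.0503 offset mm [-2.   0.5  1.3] roll 0.0006 F board [-0.9 10.2] 5.7 op 0.0004665465304616052
s5 4 35.248226950354606 41.5177304964539 [None, None, 83]
[[178, 169, 98, 32, 20, 23, 23, 18, 0, 13, 63, 135, 165, 137]]
s6 4 35.234657039711195 41.55595667870036 [57, 55, 53]
[[175, 163, 97, 31, 26, 29, 28, 16, 6, 14, 59, 136, 164, 137]]
s7 4 35.24285714285714 41.53214285714286 [49, 47, 46]
[[176, 167, 97, 29, 26, 18, 22, 4, 0, 0, 47, 144, 180, 187]]
s8 4 35.23913043478261 41.539855072463766 [47, 45, 44]
[[176, 164, 96, 31, 26, 29, 26, 6, 19, 158, 183, 187, 188, 187]]
s9 4 35.246428571428574 41.52142857142857 [46, 44, 43]
[[173, 166, 91, 24, 22, 25, 27, 15, 122, 178, 188, 185, 186, 188]]
```

The force rose from 5.5 to 10 N, so the cheese has met the stop, and the pointer hasn't moved. I'll retreat.

Emit:
jog_arm:
  motion:
    - {"offset":[-3,0,0],"roll":0,"hand":0}
    - {"offset":[-10,0,0],"roll":0,"hand":0}
    - {"offset":[-25,0,0],"roll":0,"hand":0}
    - {"offset":[-40,0,0],"roll":0,"hand":0}
    - {"offset":[-60,0,-30],"roll":0,"hand":0}
    - {"offset":[-80,0,-70],"roll":0,"hand":0}
    - {"offset":[-100,0,-110],"roll":0,"hand":0}
    - {"offset":[-110,0,-140],"roll":0,"hand":0}
    - {"offset":[-110,0,-150],"roll":0,"hand":0}
    - {"offset":[-110,0,-150],"roll":0,"hand":0}

```text
clock: 10.83
tool_pos: [0.5273, 0.2221, 0.2031]
orientation: [-179.8, 0.1, -84.4]
force: [-0.9, 0.8, -0.7]
opening: 0.0003
```

```bash
python3 -c "
from h import *
go(.0,.0905,.049)
s=snap('scene','s10.png');a=s['img'][150:265,240:450,::-1];cv2.imwrite('pics/c10.png',cv2.resize(a,None,fx=3.8,fy=3.8,interpolation=cv2.INTER_CUBIC))
for f in('s5','s9','s10'):
    a=cv2.imread(f'pics/{f}.png').astype(int)[165:235,290:390]; print(a[28,36:50,2],a[24,38:52,2])
"
```

```text
clock 10.8333 board xy [0.001  0.1989] z 0.2031 offset mm [108.6   1.8 153.9] roll 0.0019 F board [-0.8  0.9] -0.7 op 0.00030938114240503407
[178 169  98  32  20  23  23  18   0  13  63 135 165 137] [112  63  34  24  20  29  20   9   5  40  70  96 116 137]
[173 166  91  24  22  25  27  15 122 178 188 185 186 188] [110  67  35  20  26  29  16  28 159 186 188 187 191 185]
[177 167  88  28  30  30  19  16 123 178 187 186 189 187] [111  64  31  26  21  29  19  24 163 187 188 188 188 190]
```

View pics/c10.png

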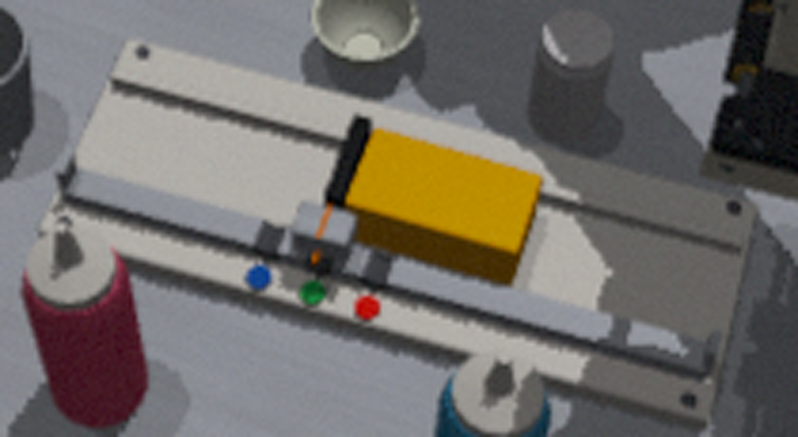

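The cheese end lies against the plate, the pointer is at green, the bystanders in view have not moved, and the robot is clear.

```bash
python3 -c "
from h import *
print(order.close_job())"
```

```text
the job is handed in; nothing more can be done
None
```

The job is done and handed in at about 10.9 s on the robot's clock, with the arm raised clear of everything.

- **Stop:** I pushed it with closed fingers past the blue notch into the green one. The push force dipped to zero as the pin dropped in, and the pictures show the pointer level with the green dot.
- **Cheese:** I pushed it by its +y end until the force rose from about 5.5 N to 10 N, which marks contact with the stop. The stop's pointer did not move (under 0.1 px), and the last picture shows no visible gap.
- **Other things:** the pink and blue bottles, ramekin and shaker look unmoved in the last picture. The steel cup is only partly in that crop, and the jar and spatula are outside it, so I did not check those again at the end; no move was planned to touch them.
- **Disagreement:** sliding forces read a little above the figures you gave: about 6 N for the stop between notches and 5.5 N for the cheese. I found no failed check.

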